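# Clamp a bar in the slide clamp

### The arm

A 7-joint arm with a two-finger parallel gripper is mounted at the origin on a cart in front of the work surface, level with it; the furniture and walls round the work are solid. World frame = base frame: x ahead of the robot, y to its left, z up, the work surface at z = 0. Lengths are in m, angles in rad, forces in N, time in s.
With the tool pointing down it reaches from about 0.4 to 0.85 m from the base axis. Payload 4.5 kg.
Tool frame: the origin (TCP) lies at the very end of the fingers, on their centre line; the grasp point (between the pads) lies 19 mm behind it; z points along the fingers, y is the line along which they close (so a half turn about z gives the same grasp; the last joint's range is limited). The gripper opens to 88 mm and grips with 3 to 60 N. Pads are 18 mm wide; open, the fingers measure 123 mm over their backs; the gripper's body (75 mm by 187 mm) begins 45 mm behind the grasp point.
Start: joints at [-1.071, 0.689, -0.195, 1.565, 0.157, 0.902, -0.215], TCP at [0.281, 0.558, 0.239] pointing down, gripper open.
Joint ranges: [-3.01, 3.01], [-0.46, 2.08], [-1.47, 1.51], [0.13, 2.56], [-1, 4.14], [0.04, 2.09], [-2.66, 2.66]. Speed limits (rad/s): [2.57, 2.57, 3.14, 3.14, 3.14, 3.14, 3.14].

### API

Orientations are given as a unit quaternion [x, y, z, w].
In Python, from plant import r gives the robot as it stands. The module is installed in compiled form; this text tells all that it offers.
- The arm moves only by the tool step_arm, never from a script. Its argument "increments" is a list of rows, each a list of 2 entries, a list of its own where there are three numbers: the shift along the world's x, y, z in cm, then the turn, a rotation vector about the world's x, y, z in degrees. A call has exactly 10 rows; each row shifts and turns the commanded pose from where the row before left it; what a row does not reach is not made up. A row lasts 1/10 s, in which the tool goes at most 50 mm and 8.59 degrees, less where a joint would pass 70% of its speed; a pose out of reach is approached as far as the arm can. A call is refused whole if a number of a shift passes 5 or a number of a turn 8.59, either way. A call with a gripper value outside its range is refused whole. "fingers" is the opening, from 0 (shut) to 1 (fully open), set as the call begins (left out, the last holds). The fingers move at their own pace and stop on an object; "grip_force" is the grip in N (left out, the last holds). Time passes only in rows, so rows that do not move let the fingers close, or fill a call up. It gives the time, the measured TCP pose, the force, the opening and the grip force at its end, in the units of the state.
- r.get_state(): the state, without advancing time (a new reading comes with each control period).
- r.snapshot(name): name is "scene" or "top"; returns (picture, depth): 384x512x3 uint8, red, green, blue; 384x512 float32, m along the optical axis (not along the pixel's ray), 0 where there is no reading.
- r.calibration(name): a dict with "fov_y" (degrees; the focal length in pixels is half the picture's height over the tangent of half this angle, whatever the lens; pixels are square), "cx", "cy" (the principal point, pixels), "k1" (the pictures are not rectified: a ray, as slopes to the right and down, at radius r is drawn at 1 + k1 r^2 times it, then the intrinsics apply), "R" (3x3) and "t" (3): a world point X has camera coordinates R X + t. Camera axes: x right, y down, z forward; pixel columns grow to the right and rows downward; lengths in m; the calibration is good to about 2 mm. A picture is of the moment at which its call begins. calibration takes no time and is no camera call.
- r.finish_job(): hands the job in; it is judged then, once.
The state is a dict: "clock": time; "q": joint angles; "qd": joint speeds; "joint_torque": joint torques, N m; "tool_pos": TCP position; "eef_rot": TCP orientation; "contact_force": force on the tool from outside, world axes, zero at the start; "moment": the same for the moment, N m; "opening": opening from 0.0 (shut) to 1.0 (fully open); "finger_force": force on a finger pad.
Only numpy, scipy, OpenCV 4.12 (cv2) and the standard library are available. Lean on these libraries where they do the work, as an engineer would, in place of code of your own. Each camera call takes 0.05 s, during which the arm holds its last target. There are 200 camera calls.

### The job

Lay the short, thick rusty bar flat on the bed of the slide clamp, lengthwise between the fixed jaw and the carriage, and let go of it. Then slide the carriage up until the bar is held with no gap between carriage and fixed jaw, and after that turn the carriage's wing knob clockwise (seen from above) until it comes up tight and slips on its torque limiter, and stop turning there. Leave the longer, thinner bar where it lies.

Things in the scene. Friction and masses are not known exactly. Their poses are not given: they have to be found in the camera images.
- work_bar: the short, thick rusty-brown steel bar to be clamped: 40 x 150 x 40 mm, 0.5 kg. Origin at the centre of its underside; y runs along its length, z up. Either end may face the fixed jaw.
- long_bar: a longer, thinner dark bar, 30 x 240 x 30 mm, not needed; origin at the centre of its underside, y along its length. The two bars lie on the table either side of the clamp, and may have changed places.
- slide_clamp: dark steel clamp fixed to the table, base 116 x 350 x 14 mm; origin at the centre of its underside, y along the bed, z up. The bed (z = 14 mm) lies between two low rails, inner faces at x = -27 and +27 mm, 8 mm thick, tops at z = 22 mm. The fixed jaw, 100 mm wide, top z = 60 mm (screw heads 64), is at the -y end, its face at y = -140 mm; the sliding carriage is at the +y end.
- carriage (a joint): m: the carriage's front face is at y = 0.095 - (this value) in the slide_clamp frame; grows towards the fixed jaw, range 0 to 0.215, starts 0 to 0.04. At 0.085 the jaws are 150 mm apart. Friction about 4 N; stays where it is left. Move it by its wing knob or push it.
- carriage_face (a point): point on the carriage's front face, on the bed's centre line, 34 mm above the table; axes as slide_clamp. The carriage is a block 100 mm wide, 62 mm long (from this face towards +y), top 58 mm above the table (screw heads 61).
- knob_grip (a point): middle of the wing knob's grip, on its vertical axis, 95 mm above the table, 35 mm behind (+y of) the carriage's front face. The grip is a black upright bar 60 mm long, 14 mm thick, 30 mm high (80 to 110 mm above the table); x along its length, z up. Screw just tight, no slip yet: it points along the bed; loose: it stands turned anticlockwise from there.
- lock_screw (a joint): angle of the clamping screw under the knob, rad: grows clockwise seen from above, 0 loose, stops at 1.1 (tight). Starts between 0.15 and 0.6. Turning it takes about 0.08 N m. The knob takes it along in either direction until it is tight.
- knob (a joint): how far the knob has slipped clockwise on the screw, rad: 0 at the start, grows only when the screw is tight and the knob is still turned, against about 0.35 N m. About 0.1 to 0.6 is a proper slip; more than 0.8 is over-turned. It does not go back by itself.
Things that resemble listed ones, but are neither listed nor needed, are in the scene too. Of the things shaped like the work_bar, the brown one is meant.

How it is judged:
By the outcome, as a careful person would: the job done as asked, in the order asked, and still so for the second after the job is handed in, with the robot touching nothing.
It also fails if it takes over 54 s, if anything falls off the work surface, if the arm or the gripper's body presses on something with over 40 N, if the wrist force passes 120 N, or if a joint passes its speed limit or range.

## Working session

There is one attempt and no reset: what is moved stays moved. The work goes in short steps, Python scripts to look and compute and a tool call to move; the robot and the scene stay as the last step left them, time stands still between calls to the robot, and variables do not carry over. Pictures are saved under pics/ and viewed, at most 10 in all, crops included, and the job is handed in when it is done.

Besides the shell and the picture viewer there is one more tool, called after "Request:" as name(argument=value, ...), one argument or row to a line, values as JSON. step_arm: Moves the arm, as the interface text tells. Its arguments: {"type":"object","properties":{"increments":{"type":"array","items":{"type":"array"}},"fingers":{"type":"number"},"grip_force":{"type":"number"}},"required":["increments"]}

```bash
mkdir -p pics
cat > h.py <<'E'
import numpy as np, cv2
from plant import r
def cloud(name):
    im,d=r.snapshot(name); c=r.calibration(name)
    h,w=d.shape; f=h/2/np.tan(np.radians(c["fov_y"])/2)
    K=np.array([[f,0,c["cx"]],[0,f,c["cy"]],[0,0,1]],float)
    u,v=np.meshgrid(np.arange(w),np.arange(h))
    p=cv2.undistortPoints(np.stack([u,v],-1).reshape(-1,1,2).astype(float),K,np.array([c["k1"],0,0,0,0.])).reshape(h,w,2)
    X=np.concatenate([p*d[...,None],d[...,None]],-1)
    W=(X-np.array(c["t"]))@np.array(c["R"])
    W[d==0]=np.nan
    return im,W
def st():
    s=r.get_state()
    for k in("clock","q","tool_pos","eef_rot","contact_force","moment","opening","finger_force"): print(k,np.round(s[k],4))
E
cat > a.py <<'E'
from h import *
st()
for n in("scene","top"):
    im,W=cloud(n); cv2.imwrite(f"pics/{n}1.png",im[...,::-1]); np.savez(f"{n}1.npz",im=im,W=W)
    print(n,np.array(r.calibration(n)["R"]).round(2).tolist())
E
python3 a.py
```

```text
clock 0.0
q [-1.0712  0.69   -0.1945  1.5663  0.1573  0.9025 -0.2151]
tool_pos [0.2805 0.5578 0.2379]
eef_rot [ 2.308e-01  9.730e-01 -9.000e-04 -2.000e-04]
contact_force [-0.8252 -0.6324 -0.627 ]
moment [ 0.0059 -0.0071  0.0445]
opening 0.996
finger_force 0.0
scene [[-0.83, -0.56, 0.01], [-0.24, 0.35, -0.9], [0.5, -0.75, -0.43]]
top [[-0.01, -1.0, -0.02], [-0.99, 0.01, -0.13], [0.13, 0.02, -0.99]]
```

View pics/scene1.png

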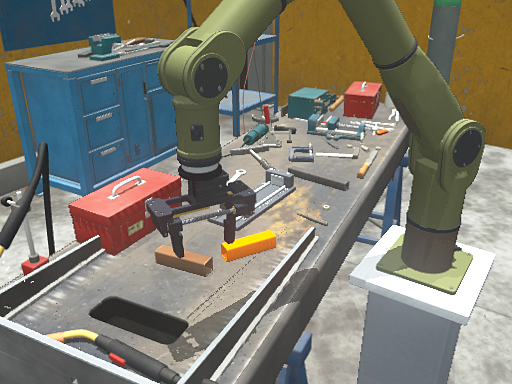

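View pics/top1.png

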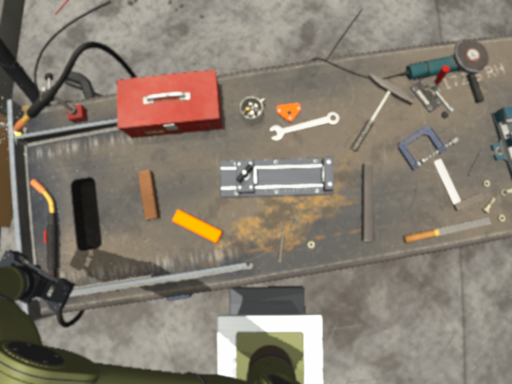

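The top view shows the brown bar at (148,195), the orange decoy at (197,225), the clamp at (277,177) with its knob at (245,172) on the left (+y), and the long bar at (367,203).

```bash
cat > b.py <<'E'
from h import *
z=np.load("top1.npz"); im,W=z["im"],z["W"]
def rect(m,l,fl=None):
    P=W[m]; P=P[np.isfinite(P).all(1)]
    c,s,a=cv2.minAreaRect((P[:,:2]*1000).astype(np.float32)); print(l,len(P),np.round(c,1),np.round(s,1),round(a,1),"z",np.nanpercentile(P[:,2],[5,50,95]).round(4))
def box(r0,r1,c0,c1):
    m=np.zeros(im.shape[:2],bool); m[r0:r1,c0:c1]=1; return m
Z=W[...,2]
print("table z",np.nanmedian(Z[140:155,240:320]), np.nanmedian(Z[200:240,100:130]))
rect(box(160,230,130,168)&(Z>.03),"bar")
rect(box(200,250,165,230)&(Z>.03),"orange")
rect(box(155,250,355,380)&(Z>.02),"long")
c=box(145,205,212,342)
rect(c&(Z>.008),"clamp")
rect(c&(Z>.045),"jaws+")
rect(c&(Z>.045)&box(0,384,300,345),"fixed")
rect(c&(Z>.045)&(Z<.07)&box(0,384,210,290),"carr")
rect(c&(Z>.09),"knob")
cv2.imwrite("pics/crop.png",cv2.resize(im[145:210,205:345,::-1],None,fx=5.5,fy=5.5,interpolation=cv2.INTER_CUBIC))
E
python3 b.py
```

```text
table z -0.000613590040429923 -0.0005160127696400542
bar 632 [521.9 370.4] [148.5  41.4] 10.6 z [0.0347 0.0391 0.0431]
orange 656 [425.5 217.2] [151.3  39.4] 63.3 z [0.0353 0.0394 0.0432]
long 769 [ 493.4 -308. ] [ 31.2 236.7] 87.3 z [0.0246 0.029  0.0336]
clamp 4144 [573.4 -26.7] [123.6 349. ] 0.8 z [0.0103 0.0157 0.0623]
jaws+ 993 [576.9 -53.1] [ 99.1 296.2] 0.7 z [0.0516 0.0586 0.1088]
fixed 355 [ 578.6 -184.6] [98.8 33.2] 0.7 z [0.0514 0.0591 0.0638]
carr 508 [575.3  64.2] [60.7 99.1] 89.8 z [0.0513 0.0571 0.0626]
knob 115 [575.1  68.6] [14.7 59.2] 48.8 z [0.096  0.1081 0.112 ]
```

View pics/crop.png

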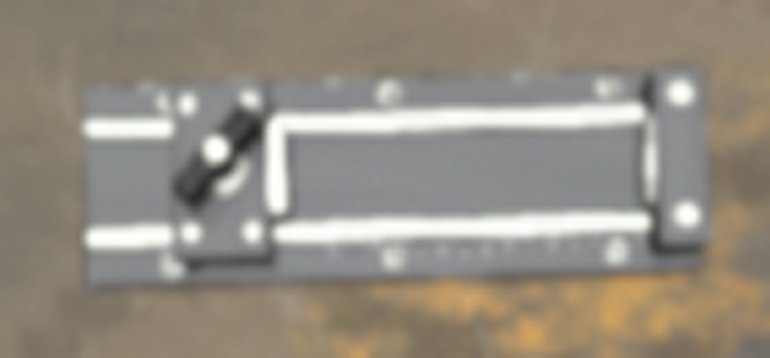

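The crop shows the carriage at left with its wing knob about 48° anticlockwise of the bed (screw ≈ 0.26), and the fixed jaw at right. I'll move above the brown bar.

Request:
step_arm(
  increments=[
    [[2.41,-1.88,-0.8],[0,0,3.73]],
    [[2.41,-1.88,-0.8],[0,0,3.73]],
    [[2.41,-1.88,-0.8],[0,0,3.73]],
    [[2.41,-1.88,-0.8],[0,0,3.73]],
    [[2.41,-1.88,-0.8],[0,0,3.73]],
    [[2.41,-1.88,-0.8],[0,0,3.73]],
    [[2.41,-1.88,-0.8],[0,0,3.73]],
    [[2.41,-1.88,-0.8],[0,0,3.73]],
    [[2.41,-1.88,-0.8],[0,0,3.73]],
    [[2.41,-1.88,-0.8],[0,0,3.73]],
  ],
  fingers=1.0,
  grip_force=30,
)

```text
clock: 1.1
tool_pos: [0.5224, 0.3693, 0.158]
eef_rot: [-0.094, 0.996, -0.0, -0.0]
contact_force: [-0.1, 0.6, -0.1]
opening: 0.999
finger_force: 0.0
```

```bash
cat > s.py <<'E'
from h import *
from scipy.spatial.transform import Rotation as R
st(); M=R.from_quat(r.get_state()["eef_rot"]).as_matrix()
print("yaw closing",np.degrees(np.arctan2(M[1,1],M[0,1])).round(2),"z",M[:,2].round(4))
E
python3 s.py
```

```text
clock 1.1
q [-0.4778  0.8258 -0.392   1.5839  0.3969  0.8127  0.7267]
tool_pos [0.5224 0.3693 0.158 ]
eef_rot [-9.380e-02  9.956e-01 -2.000e-04 -4.000e-04]
contact_force [-0.0692  0.6471 -0.08  ]
moment [ 0.0847  0.041  -0.006 ]
opening 0.999
finger_force 0.0
yaw closing 100.76 z [-7.e-04 -5.e-04 -1.e+00]
```

Request:
step_arm(
  increments=[
    [[0,0.01,-2.2],[0,0,0]],
    [[0,0.01,-2.2],[0,0,0]],
    [[0,0.01,-2.2],[0,0,0]],
    [[0,0.01,-2.0],[0,0,0]],
    [[0,0.01,-1.8],[0,0,0]],
    [[0,0.01,-1.5],[0,0,0]],
    [[0,0.01,-1.2],[0,0,0]],
    [[0,0.01,-0.8],[0,0,0]],
    [[0,0.01,-0.5],[0,0,0]],
    [[0,0,0],[0,0,0]],
  ],
)

```text
clock: 2.1
tool_pos: [0.5216, 0.3713, 0.0144]
eef_rot: [-0.092, 0.996, -0.0, -0.0]
contact_force: [0.4, 0.3, 0.2]
opening: 0.998
finger_force: 0.0
```

Request:
step_arm(
  increments=[
    [[0,0,0],[0,0,0]],
    [[0,0,0],[0,0,0]],
    [[0,0,0],[0,0,0]],
    [[0,0,0],[0,0,0]],
    [[0,0,0],[0,0,0]],
    [[0,0,0],[0,0,0]],
    [[0,0,0],[0,0,0]],
    [[0,0,0],[0,0,0]],
    [[0,0,0],[0,0,0]],
    [[0,0,0],[0,0,0]],
  ],
  fingers=0.0,
  grip_force=35,
)

```text
clock: 3.1
tool_pos: [0.5216, 0.3721, 0.0149]
eef_rot: [-0.093, 0.996, 0.001, 0.0]
contact_force: [-0.6, 2.2, -0.1]
opening: 0.449
finger_force: 35.0
```

Request:
step_arm(
  increments=[
    [[0,0,0.5],[0,0,0]],
    [[0,0,1],[0,0,0]],
    [[0,0,1.5],[0,0,0]],
    [[0,0,2],[0,0,0]],
    [[0,0,2],[0,0,0]],
    [[0,0,2],[0,0,0]],
    [[0,0,2],[0,0,0]],
    [[0,0,1.5],[0,0,0]],
    [[0,0,1],[0,0,0]],
    [[0,0,0.5],[0,0,0]],
  ],
)

```text
clock: 4.1
tool_pos: [0.5219, 0.3713, 0.1559]
eef_rot: [-0.092, 0.996, 0.0, 0.0]
contact_force: [-0.4, 0.1, -6.6]
opening: 0.45
finger_force: 35.0
```

```bash
python3 s.py
```

```text
clock 4.1
q [-0.4814  0.8286 -0.3909  1.5848  0.3996  0.8073  0.7189]
tool_pos [0.5219 0.3713 0.1559]
eef_rot [-9.240e-02  9.957e-01  2.000e-04  5.000e-04]
contact_force [-0.4279  0.1437 -6.6189]
moment [ 0.0803  0.0108 -0.0293]
opening 0.45
finger_force 34.9962
yaw closing 100.6 z [ 9.e-04  5.e-04 -1.e+00]
```

Request:
step_arm(
  increments=[
    [[0.27,-2.0,0.5],[0,0,-4.99]],
    [[0.27,-2.3,0.5],[0,0,-4.99]],
    [[0.27,-2.3,0.5],[0,0,-4.99]],
    [[0.27,-2.3,0.5],[0,0,-4.99]],
    [[0.27,-2.3,0],[0,0,-4.99]],
    [[0.27,-2.3,0],[0,0,-4.99]],
    [[0.27,-2.3,0],[0,0,-4.99]],
    [[0.28,-2.3,0],[0,0,-4.99]],
    [[0.28,-2.3,0],[0,0,-4.99]],
    [[0.28,-2.3,0],[0,0,-4.99]],
  ],
)

```text
clock: 5.1
tool_pos: [0.5486, 0.1433, 0.1743]
eef_rot: [0.338, 0.941, -0.0, -0.001]
contact_force: [0.5, 0.5, -6.1]
opening: 0.453
finger_force: 35.0
```

Request:
step_arm(
  increments=[
    [[0.28,-2.3,0],[0,0,-4.99]],
    [[0.28,-2.3,0],[0,0,-4.99]],
    [[0.28,-2.3,0],[0,0,-4.99]],
    [[0.28,-2.3,0],[0,0,-4.99]],
    [[0.28,-2.3,0],[0,0,-4.99]],
    [[0.28,-2.3,0],[0,0,-4.99]],
    [[0.28,-2.3,0],[0,0,-4.99]],
    [[0.28,-2.3,0],[0,0,-4.99]],
    [[0.28,-2.3,0],[0,0,-4.99]],
    [[0.28,-2.1,0],[0,0,-4.99]],
  ],
)

```text
clock: 6.1
tool_pos: [0.5771, -0.0859, 0.1747]
eef_rot: [0.705, 0.709, -0.0, 0.0]
contact_force: [0.4, -0.2, -6.6]
opening: 0.451
finger_force: 35.0
```

```bash
cat >> s.py <<'E'
im,W=cloud("top")
import sys
cv2.imwrite(f"pics/{sys.argv[1]}.png",cv2.resize(im[120:230,180:360,::-1],None,fx=4,fy=4,interpolation=cv2.INTER_CUBIC))
E
python3 s.py p2
```

```text
clock 6.1
q [ 0.0575  0.7151  0.0192  1.7639 -0.0201  0.6626  0.0943]
tool_pos [ 0.5771 -0.0859  0.1747]
eef_rot [ 7.048e-01  7.094e-01 -1.000e-04  1.000e-04]
contact_force [ 0.3761 -0.1755 -6.583 ]
moment [-0.033   0.0331  0.0437]
opening 0.451
finger_force 34.994
yaw closing 0.37 z [ 1.e-04 -2.e-04 -1.e+00]
```

View pics/p2.png

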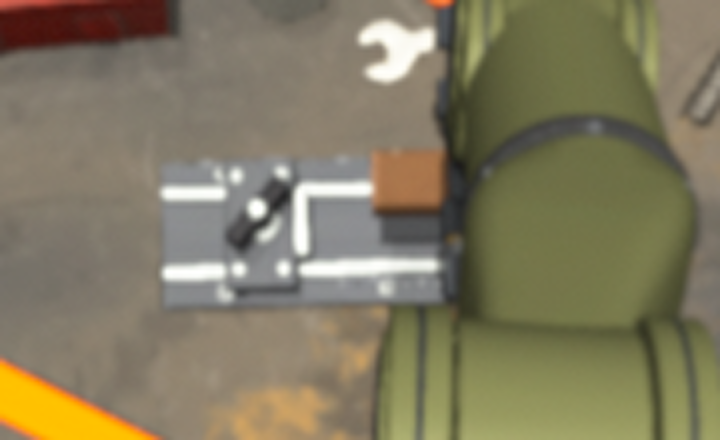

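The brown bar hangs over the bed, its +y end at crop (372,180). I'll measure that end.

Run:
```python
from h import *
im,W=cloud("top"); m=np.zeros(im.shape[:2],bool); m[150:180,265:295]=1
i=im.astype(int); m&=(W[...,2]>.17)&(W[...,2]<.23)&(i[...,0]>i[...,2]+40)
P=W[m]; print(len(P),np.percentile(P,[1,50,99],axis=0).round(4))
print(cv2.minAreaRect((P[:,:2]*1000).astype(np.float32)))
```

```text
265 [[ 0.5591 -0.0643  0.1924]
 [ 0.5773 -0.0405  0.199 ]
 [ 0.5969 -0.0186  0.2032]]
((577.9514770507812, -41.51612091064453), (45.557857513427734, 38.705291748046875), 88.80730438232422)
```

Request:
step_arm(
  increments=[
    [[0,0.3,-1.6],[0,0,0.2]],
    [[0,0.3,-2.2],[0,0,0.2]],
    [[0,0.3,-2.2],[0,0,0]],
    [[0,0.3,-2.2],[0,0,0]],
    [[0,0,-1.8],[0,0,0]],
    [[0,0,-1.5],[0,0,0]],
    [[0,0,-1.2],[0,0,0]],
    [[0,0,-0.8],[0,0,0]],
    [[0,0,-0.5],[0,0,0]],
    [[0,0,-0.2],[0,0,0]],
  ],
)

```text
clock: 7.2
tool_pos: [0.5771, -0.0717, 0.0326]
eef_rot: [0.7, 0.714, 0.0, 0.0]
contact_force: [-0.1, -0.6, -7.3]
opening: 0.454
finger_force: 35.0
```

Request:
step_arm(
  increments=[
    [[0,0,-0.2],[0,0,0]],
    [[0,0,-0.1],[0,0,0]],
    [[0,0,-0.1],[0,0,0]],
    [[0,0,0],[0,0,0]],
    [[0,0,0],[0,0,0]],
    [[0,0,0],[0,0,0]],
    [[0,0,0],[0,0,0]],
    [[0,0,0],[0,0,0]],
    [[0,0,0],[0,0,0]],
    [[0,0,0],[0,0,0]],
  ],
)

```text
clock: 8.2
tool_pos: [0.5771, -0.0717, 0.0288]
eef_rot: [0.7, 0.715, 0.0, 0.0]
contact_force: [-0.5, 0.3, -5.0]
opening: 0.453
finger_force: 35.0
```

Request:
step_arm(
  increments=[
    [[0,0,-0.05],[0,0,0]],
    [[0,0,0],[0,0,0]],
    [[0,0,0],[0,0,0]],
    [[0,0,0],[0,0,0]],
    [[0,0,0],[0,0,0]],
    [[0,0,0],[0,0,0]],
    [[0,0,0],[0,0,0]],
    [[0,0,0],[0,0,0]],
    [[0,0,0],[0,0,0]],
    [[0,0,0],[0,0,0]],
  ],
  fingers=0.65,
)

```text
clock: 9.2
tool_pos: [0.577, -0.0716, 0.0282]
eef_rot: [0.7, 0.715, 0.0, -0.0]
contact_force: [-0.8, -0.8, 0.1]
opening: 0.651
finger_force: 0.0
```

Request:
step_arm(
  increments=[
    [[0,0,0.5],[0,0,0]],
    [[0,0,1],[0,0,0]],
    [[0,0,1.5],[0,0,0]],
    [[0,0,2],[0,0,0]],
    [[0,0,2],[0,0,0]],
    [[0,0,2],[0,0,0]],
    [[0,0,2],[0,0,0]],
    [[0,0,1.5],[0,0,0]],
    [[0,0,1],[0,0,0]],
    [[0,0,0.5],[0,0,0]],
  ],
)

```text
clock: 10.2
tool_pos: [0.5775, -0.0717, 0.17]
eef_rot: [0.7, 0.715, 0.001, 0.001]
contact_force: [-0.4, -0.1, -0.0]
opening: 0.652
finger_force: 0.0
```

Request:
step_arm(
  increments=[
    [[0,1.4,0],[0,0,4.8]],
    [[0,1.4,0],[0,0,4.8]],
    [[0,1.4,0],[0,0,4.8]],
    [[0,1.4,0],[0,0,4.8]],
    [[0,1.4,0],[0,0,4.8]],
    [[0,1.4,0],[0,0,4.8]],
    [[-0.1,1.4,0],[0,0,4.8]],
    [[-0.1,1.4,0],[0,0,4.8]],
    [[0,1.4,0],[0,0,4.8]],
    [[0,1.4,0],[0,0,4.8]],
  ],
)

```text
clock: 11.2
tool_pos: [0.5745, 0.0687, 0.168]
eef_rot: [0.347, 0.938, -0.0, -0.0]
contact_force: [0.3, -1.1, 0.5]
opening: 0.652
finger_force: 0.0
```

```bash
python3 s.py p3
python3 - <<'E'
from h import *
im,W=cloud("top"); i=im.astype(int); Z=W[...,2]
m=np.zeros(Z.shape,bool); m[155:200,255:340]=1
P=W[m&(Z>.035)&(Z<.068)&(i[...,0]>i[...,2]+40)]
if len(P): print(len(P),np.percentile(P,[1,50,99],axis=0).round(4)); print(cv2.minAreaRect((P[:,:2]*1000).astype(np.float32)))
E
```

```text
clock 11.2
q [-0.0853  0.723  -0.1942  1.7761  0.209   0.6636  0.465 ]
tool_pos [0.5745 0.0687 0.168 ]
eef_rot [ 3.469e-01  9.379e-01 -3.000e-04 -4.000e-04]
contact_force [ 0.2561 -1.1338  0.4993]
moment [-0.0182 -0.0113  0.0157]
opening 0.6524
finger_force 0.0
yaw closing 49.41 z [-1.e-03 -3.e-04 -1.e+00]
387 [[ 0.5586 -0.1478  0.0384]
 [ 0.5765 -0.1028  0.0534]
 [ 0.596  -0.0573  0.0581]]
((577.6433715820312, -103.11302947998047), (37.65528869628906, 92.13240051269531), 0.8787770867347717)
```

View pics/p3.png

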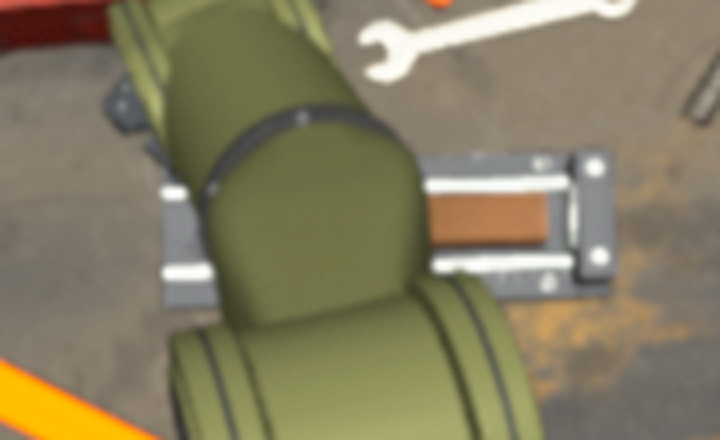

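The bar lies flat between the rails, its free end at crop (546,220), about 20 mm short of the fixed jaw. Next, the knob.

Request:
step_arm(
  increments=[
    [[0,0,-1],[0,0,0]],
    [[0,0,-1.6],[0,0,0]],
    [[0,0,-1.6],[0,0,0]],
    [[0,0,-1.6],[0,0,0]],
    [[0,0,-1.2],[0,0,0]],
    [[0,0,-1],[0,0,0]],
    [[0,0,-0.7],[0,0,0]],
    [[0,0,-0.4],[0,0,0]],
    [[0,0,-0.1],[0,0,0]],
    [[0,0,0],[0,0,0]],
  ],
)

```text
clock: 12.3
tool_pos: [0.5752, 0.0684, 0.0765]
eef_rot: [0.348, 0.937, 0.0, 0.0]
contact_force: [-0.1, 0.5, 0.6]
opening: 0.649
finger_force: 0.0
```

Request:
step_arm(
  increments=[
    [[0,0,0],[0,0,0]],
    [[0,0,0],[0,0,0]],
    [[0,0,0],[0,0,0]],
    [[0,0,0],[0,0,0]],
    [[0,0,0],[0,0,0]],
    [[0,0,0],[0,0,0]],
    [[0,0,0],[0,0,0]],
    [[0,0,0],[0,0,0]],
    [[0,0,0],[0,0,0]],
    [[0,0,0],[0,0,0]],
  ],
  fingers=0.0,
  grip_force=50,
)

```text
clock: 13.3
tool_pos: [0.5754, 0.0687, 0.0764]
eef_rot: [0.348, 0.937, 0.0, 0.0]
contact_force: [1.3, 2.1, 0.1]
opening: 0.192
finger_force: 50.0
```

```bash
sed -i '/^im,W/,$d' s.py; python3 s.py
```

```text
clock 13.3
q [-0.1126  0.8637 -0.148   1.8262  0.2499  0.4687  0.4262]
tool_pos [0.5754 0.0687 0.0764]
eef_rot [3.484e-01 9.374e-01 4.000e-04 3.000e-04]
contact_force [1.3087 2.1401 0.065 ]
moment [ 0.279  -0.2846 -0.0011]
opening 0.1919
finger_force 50.0002
yaw closing 49.22 z [ 8.e-04  6.e-04 -1.e+00]
```

Request:
step_arm(
  increments=[
    [[0.01,-0.4,0],[0,0,0]],
    [[0,-0.5,0],[0,0,0]],
    [[0.01,-0.5,0],[0,0,0]],
    [[0.01,-0.5,0],[0,0,0]],
    [[0,-0.5,0],[0,0,0]],
    [[0.01,-0.5,0],[0,0,0]],
    [[0.01,-0.5,0],[0,0,0]],
    [[0,-0.4,0],[0,0,0]],
    [[0.01,-0.3,0],[0,0,0]],
    [[0,-0.3,0],[0,0,0]],
  ],
)

```text
clock: 14.3
tool_pos: [0.5761, 0.0259, 0.0764]
eef_rot: [0.348, 0.937, 0.001, 0.0]
contact_force: [2.5, 7.5, -0.1]
opening: 0.19
finger_force: 50.0
```

Request:
step_arm(
  increments=[
    [[0.01,-0.1,0],[0,0,0]],
    [[0,-0.1,0],[0,0,0]],
    [[0,-0.1,0],[0,0,0]],
    [[0,-0.1,0],[0,0,0]],
    [[0,0,0],[0,0,0]],
    [[0,0,0],[0,0,0]],
    [[0,0,0],[0,0,0]],
    [[0,0,0],[0,0,0]],
    [[0,0,0],[0,0,0]],
    [[0,0,0],[0,0,0]],
  ],
)

```text
clock: 15.3
tool_pos: [0.5762, 0.0216, 0.0764]
eef_rot: [0.348, 0.937, 0.001, 0.0]
contact_force: [2.9, 7.2, 1.0]
opening: 0.192
finger_force: 50.0
```

Request:
step_arm(
  increments=[
    [[0,-0.1,0],[0,0,0]],
    [[0,-0.1,0],[0,0,0]],
    [[0,-0.1,0],[0,0,0]],
    [[0,0,0],[0,0,0]],
    [[0,0,0],[0,0,0]],
    [[0,0,0],[0,0,0]],
    [[0,0,0],[0,0,0]],
    [[0,0,0],[0,0,0]],
    [[0,0,0],[0,0,0]],
    [[0,0,0],[0,0,0]],
  ],
)

```text
clock: 16.3
tool_pos: [0.5762, 0.0187, 0.0764]
eef_rot: [0.348, 0.937, 0.001, 0.0]
contact_force: [1.3, 7.1, -0.9]
opening: 0.196
finger_force: 50.0
```

Request:
step_arm(
  increments=[
    [[0,-0.1,0],[0,0,0]],
    [[0,-0.1,0],[0,0,0]],
    [[0,0,0],[0,0,0]],
    [[0,0,0],[0,0,0]],
    [[0,0,0],[0,0,0]],
    [[0,0,0],[0,0,0]],
    [[0,0,0],[0,0,0]],
    [[0,0,0],[0,0,0]],
    [[0,0,0],[0,0,0]],
    [[0,0,0],[0,0,0]],
  ],
)

```text
clock: 17.3
tool_pos: [0.5762, 0.0177, 0.0764]
eef_rot: [0.348, 0.938, 0.002, 0.0]
contact_force: [2.2, 7.5, 0.4]
opening: 0.198
finger_force: 50.0
```

Request:
step_arm(
  increments=[
    [[0,-0.1,0],[0,0,0]],
    [[0,-0.1,0],[0,0,0]],
    [[0,-0.1,0],[0,0,0]],
    [[0,0,0],[0,0,0]],
    [[0,0,0],[0,0,0]],
    [[0,0,0],[0,0,0]],
    [[0,0,0],[0,0,0]],
    [[0,0,0],[0,0,0]],
    [[0,0,0],[0,0,0]],
    [[0,0,0],[0,0,0]],
  ],
)

```text
clock: 18.3
tool_pos: [0.5762, 0.0175, 0.0764]
eef_rot: [0.347, 0.938, 0.003, -0.0]
contact_force: [2.3, 12.5, -0.1]
opening: 0.193
finger_force: 50.0
```

```bash
python3 s.py
```

```text
clock 18.3
q [-0.0097  0.8619 -0.1671  1.8358  0.2714  0.4631  0.4996]
tool_pos [0.5762 0.0175 0.0764]
eef_rot [ 3.468e-01  9.379e-01  3.500e-03 -4.000e-04]
contact_force [ 2.291  12.5005 -0.0853]
moment [ 2.7519 -0.3803  0.011 ]
opening 0.1932
finger_force 49.9996
yaw closing 49.41 z [ 0.0017  0.0068 -1.    ]
```

Bar is seated (the tool stopped and force rose). Now turn clockwise.

Request:
step_arm(
  increments=[
    [[0,0,0],[0,0,-4]],
    [[0,0,0],[0,0,-4]],
    [[0,0,0],[0,0,-4]],
    [[0,0,0],[0,0,-4]],
    [[0,0,0],[0,0,-4]],
    [[0,0,0],[0,0,-4]],
    [[0,0,0],[0,0,-4]],
    [[0,0,0],[0,0,-4]],
    [[0,0,0],[0,0,-4]],
    [[0,0,0],[0,0,-4]],
  ],
)

```text
clock: 19.3
tool_pos: [0.5752, 0.0169, 0.0763]
eef_rot: [0.648, 0.762, 0.002, -0.002]
contact_force: [0.3, 12.5, 1.9]
opening: 0.197
finger_force: 50.0
```

```bash
python3 s.py
```

```text
clock 19.3
q [-0.1047  0.8602 -0.0028  1.8414 -0.0081  0.4403  0.0624]
tool_pos [0.5752 0.0169 0.0763]
eef_rot [ 0.6477  0.7618  0.0018 -0.0021]
contact_force [ 0.2725 12.4551  1.9464]
moment [ 2.4724 -0.1136  0.0366]
opening 0.197
finger_force 49.9988
yaw closing 9.26 z [-9.0e-04  5.5e-03 -1.0e+00]
```

Request:
step_arm(
  increments=[
    [[0,0,0],[0,0,-2]],
    [[0,0,0],[0,0,-2]],
    [[0,0,0],[0,0,-2]],
    [[0,0,0],[0,0,-2]],
    [[0,0,0],[0,0,-2]],
    [[0,0,0],[0,0,-2]],
    [[0,0,0],[0,0,-2]],
    [[0,0,0],[0,0,0]],
    [[0,0,0],[0,0,0]],
    [[0,0,0],[0,0,0]],
  ],
)

```text
clock: 20.3
tool_pos: [0.5748, 0.0169, 0.0763]
eef_rot: [0.735, 0.679, 0.001, -0.003]
contact_force: [0.5, 11.9, 2.0]
opening: 0.193
finger_force: 50.0
```

```bash
python3 s.py
```

```text
clock 20.3
q [-0.1366  0.8623  0.0524  1.8433 -0.1066  0.4404 -0.0851]
tool_pos [0.5748 0.0169 0.0763]
eef_rot [ 0.7345  0.6786  0.0011 -0.0027]
contact_force [ 0.4967 11.9381  2.0233]
moment [ 2.472  -0.0702  0.2823]
opening 0.1929
finger_force 50.0013
yaw closing -4.53 z [-0.0021  0.0054 -1.    ]
```

Request:
step_arm(
  increments=[
    [[0,0,0],[0,0,-2]],
    [[0,0,0],[0,0,-2]],
    [[0,0,0],[0,0,-2]],
    [[0,0,0],[0,0,-2]],
    [[0,0,0],[0,0,-2]],
    [[0,0,0],[0,0,-2]],
    [[0,0,0],[0,0,-2]],
    [[0,0,0],[0,0,-1]],
    [[0,0,0],[0,0,0]],
    [[0,0,0],[0,0,0]],
  ],
)

```text
clock: 21.3
tool_pos: [0.5744, 0.017, 0.0763]
eef_rot: [0.817, 0.577, 0.0, -0.003]
contact_force: [-0.5, 12.2, 3.0]
opening: 0.192
finger_force: 50.0
```

```bash
python3 s.py
```

```text
clock 21.3
q [-0.1711  0.8662  0.1123  1.8453 -0.2138  0.4449 -0.2453]
tool_pos [0.5744 0.017  0.0763]
eef_rot [ 8.168e-01  5.769e-01  3.000e-04 -3.300e-03]
contact_force [-0.5191 12.2042  2.991 ]
moment [2.469  0.087  0.2882]
opening 0.1919
finger_force 50.0026
yaw closing -19.53 z [-0.0033  0.0057 -1.    ]
```

Request:
step_arm(
  increments=[
    [[0,0.1,0],[0,0,0]],
    [[0,0.1,0],[0,0,0]],
    [[0,0,0],[0,0,0]],
    [[0,0,0],[0,0,0]],
    [[0,0,0],[0,0,0]],
    [[0,0,0],[0,0,0]],
    [[0,0,0],[0,0,0]],
    [[0,0,0],[0,0,0]],
    [[0,0,0],[0,0,0]],
    [[0,0,0],[0,0,0]],
  ],
)

```text
clock: 22.3
tool_pos: [0.5744, 0.0171, 0.0763]
eef_rot: [0.817, 0.576, -0.0, -0.002]
contact_force: [0.2, 9.4, 2.8]
opening: 0.194
finger_force: 50.0
```

Request:
step_arm(
  increments=[
    [[0,0,0],[0,0,0]],
    [[0,0,0],[0,0,0]],
    [[0,0,0],[0,0,0]],
    [[0,0,0],[0,0,0]],
    [[0,0,0],[0,0,0]],
    [[0,0,0],[0,0,0]],
    [[0,0,0],[0,0,0]],
    [[0,0,0],[0,0,0]],
    [[0,0,0],[0,0,0]],
    [[0,0,0],[0,0,0]],
  ],
  fingers=0.65,
)

```text
clock: 23.3
tool_pos: [0.5757, 0.0144, 0.0762]
eef_rot: [0.818, 0.575, 0.0, 0.0]
contact_force: [-0.4, 0.4, -0.3]
opening: 0.653
finger_force: 0.0
```

Request:
step_arm(
  increments=[
    [[0,0,0.5],[0,0,0]],
    [[0,0,1],[0,0,0]],
    [[0,0,1.5],[0,0,0]],
    [[0,0,2],[0,0,0]],
    [[0,0,2],[0,0,0]],
    [[0,0,2],[0,0,0]],
    [[0,0,2],[0,0,0]],
    [[0,0,1.5],[0,0,0]],
    [[0,0,1],[0,0,0]],
    [[0,0,0.5],[0,0,0]],
  ],
)

```text
clock: 24.3
tool_pos: [0.5761, 0.0143, 0.2176]
eef_rot: [0.818, 0.575, 0.001, 0.0]
contact_force: [0.1, 0.3, 1.1]
opening: 0.649
finger_force: 0.0
```

Request:
step_arm(
  increments=[
    [[-1,2.5,0],[0,0,0]],
    [[-1,3,0],[0,0,0]],
    [[-1,3,0],[0,0,0]],
    [[-1,3,0],[0,0,0]],
    [[-1,3,0],[0,0,0]],
    [[-1,3,0],[0,0,0]],
    [[-1,3,0],[0,0,0]],
    [[-1,3,0],[0,0,0]],
    [[-1,3,0],[0,0,0]],
    [[-1,2,0],[0,0,0]],
  ],
)

```text
clock: 25.3
tool_pos: [0.4744, 0.3019, 0.2158]
eef_rot: [0.817, 0.576, -0.0, -0.001]
contact_force: [-0.1, -0.0, -0.7]
opening: 0.655
finger_force: 0.0
```

Run:
```python
from h import *
st()
im,W=cloud("top"); i=im.astype(int); Z=W[...,2]
m=np.zeros(Z.shape,bool); m[145:205,212:342]=1
br=i[...,0]>i[...,2]+40
def f(k,l):
    P=W[k]
    if len(P): print(l,len(P),np.percentile(P,[2,98],axis=0).round(3).tolist(),cv2.minAreaRect((P[:,:2]*1000).astype(np.float32)))
f(m&br&(Z>.035),"bar"); f(m&(Z>.09),"knob")
f(m&~br&(Z>.045)&(Z<.07)&(W[...,1]<-.15),"fixed"); f(m&~br&(Z>.045)&(Z<.07)&(W[...,1]>-.05),"carr")
cv2.imwrite("pics/p4.png",cv2.resize(im[140:215,200:345,::-1],None,fx=5.4,fy=5.4,interpolation=cv2.INTER_CUBIC))
```

```text
clock 25.3
q [-0.7931  0.6478  0.2445  1.7965 -0.2237  0.7247 -0.7708]
tool_pos [0.4744 0.3019 0.2158]
eef_rot [ 8.174e-01  5.761e-01 -2.000e-04 -5.000e-04]
contact_force [-0.0855 -0.0353 -0.6911]
moment [-0.0312  0.0997 -0.0252]
opening 0.6553
finger_force 0.0
bar 626 [[0.559, -0.163, 0.041], [0.595, -0.022, 0.058]] ((577.1142578125, -92.50069427490234), (37.61472702026367, 149.45986938476562), 1.0699964761734009)
knob 116 [[0.564, -0.01, 0.093], [0.588, 0.045, 0.114]] ((576.0437622070312, 17.812393188476562), (59.822120666503906, 14.394527435302734), 74.42627716064453)
fixed 362 [[0.531, -0.2, 0.048], [0.624, -0.167, 0.065]] ((578.4793701171875, -176.2693328857422), (97.89828491210938, 49.33936309814453), 0.24445340037345886)
carr 511 [[0.527, -0.02, 0.049], [0.623, 0.043, 0.064]] ((576.515625, -2.571117401123047), (91.02317810058594, 101.71721649169922), 89.46125793457031)
```

View pics/p4.png

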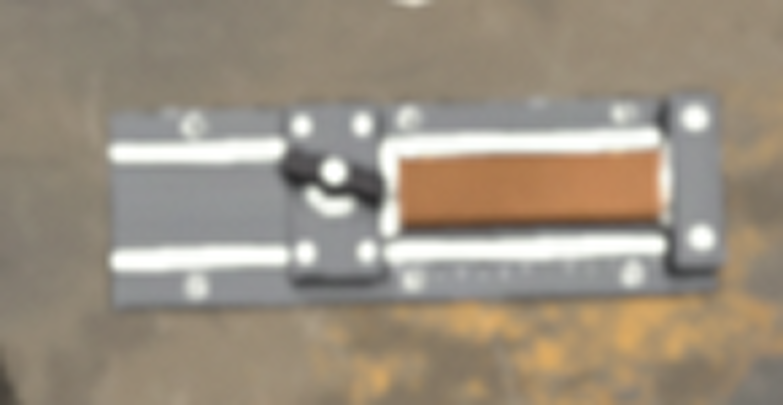

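The picture shows the bar seated between carriage (385,190) and fixed jaw (665,185), and the knob turned about 16° (0.28 rad) past the bed line.

```bash
python3 -c "
from plant import r
print(r.finish_job())"
```

```text
the job is handed in; nothing more can be done
None
```

I clamped the brown bar with no visible gap between carriage and fixed jaw, turned the wing knob tight and about 0.28 rad into its slip, and handed the job in at about 25 s with the long bar untouched; no verdict was shown.

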